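Put the desk things back in their own trays

ROBOT

A 6-joint arm with a two-finger parallel gripper is mounted at the origin on a cart in front of the work surface, level with it; the furniture and walls round the work are solid. World frame = base frame: x ahead of the robot, y to its left, z up, the work surface at z = 0. Lengths are in mm, angles in rad, forces in N, time in s.
With the tool pointing down it reaches from about 350 to 775 mm from the base axis. Payload 7.3 kg.
Tool frame: the origin (TCP) lies at the very end of the fingers, on their centre line; the grasp point (between the pads) lies behind it (bot.grip_point_offset is the z of the grasp point in the tool frame, in mm); z points along the fingers, y is the line along which they close (so a half turn about z gives the same grasp; the last joint's range is limited). The gripper opens to 92 mm and grips with 3 to 60 N. Pads are 19 mm wide; open, the fingers measure 130 mm over their backs; the gripper's body (75 mm by 190 mm) begins 47 mm behind the grasp point.
Start: joints at [1.038, 0.342, 1.524, -0, 1.275, -0.146], TCP at [198.031, 486.239, 226.741] pointing down, gripper open.
Joint ranges: [-2.53, 2.53], [-0.77, 2.02], [0.04, 2.7], [-1, 4.14], [0.28, 2.66], [-3.11, 3.11]. Speed limits (rad/s): [2.57, 2.57, 3.14, 3.14, 3.14, 3.14].

INTERFACE

Orientations are given as [roll, pitch, yaw] about the fixed x, y, z axes, in that order (R = Rz(yaw) Ry(pitch) Rx(roll)).
In Python, from plant import bot gives the robot as it stands. The module is installed in compiled form; this text tells all that it offers.
- The arm moves only by the shell command python3 -m crank 'ROWS'. ROWS is JSON, a list that holds one entry, the list of rows, each a list of 5 numbers: the opening, from 0 (shut) to 1 (fully open), then the shift along the tool's x, y, z in cm, then the turn about the tool's z in degrees. In form: [[[claw, x, y, z, turn], ...]]. A call has exactly 10 rows; each row is the pose to reach, as a shift and turn from the pose commanded when the call began, along the tool's axes at that moment; what a row does not reach only later rows make up. A row lasts 1/10 s, in which the tool goes at most 50 mm and 8.59 degrees, less where a joint would pass 70% of its speed; a pose out of reach is approached as far as the arm can. A call with a gripper value outside its range is refused whole. The fingers move at their own pace and stop on an object; the grip force is fixed at half the most. Time passes only in rows, so rows that repeat a pose let the fingers close, or fill a call up. It gives the time, the measured TCP pose, the force, the opening and the grip force at its end, in the units of the state.
- bot.get_obs(): the state, without advancing time (a new reading comes with each control period).
- bot.capture(name): name is "scene" or "top" or "wrist"; returns (picture, depth): 400x640x3 uint8, red, green, blue; 400x640 float32, mm along the optical axis (not along the pixel's ray), 0 where there is no reading.
- bot.calibration(name): a dict with "vertical_fov" (degrees; the focal length in pixels is half the picture's height over the tangent of half this angle, whatever the lens; pixels are square), "cx", "cy" (the principal point, pixels), "rvec" (rotation vector, rad) and "tvec" (3), from world to camera coordinates, as OpenCV has them; the wrist camera has in their place "tool_from_camera" (4x4, takes a point from camera to tool coordinates, whose origin is the TCP and whose axes are the flange's). Camera axes: x right, y down, z forward; pixel columns grow to the right and rows downward; lengths in mm; the calibration is good to about 2 mm. The wrist camera is an equidistant fisheye: a pixel r from the principal point sees the ray r / f radians off the axis. A picture is of the moment at which its call begins: read the wrist's pose just before it. calibration takes no time and is no camera call.
- bot.close_job(): hands the job in; it is judged then, once.
The state is a dict: "time": time; "joint_positions": joint angles; "dq": joint speeds; "tau": joint torques, N m; "tool_pos": TCP position; "tcp_rot": TCP orientation; "contact_force": force on the tool from outside, world axes, zero at the start; "moment": the same for the moment, N m; "grip_width": finger opening in mm; "finger_force": force on a finger pad.
Only numpy, scipy, OpenCV 4.12 (cv2) and the standard library are available. Lean on these libraries where they do the work, as an engineer would, in place of code of your own. Each camera call takes 0.05 s, during which the arm holds its last target. There are 200 camera calls.

TASK

The stamp, the glue bottle and the eraser each stand in the wrong tray: move them round so that the glue bottle stands upright in the middle of the round tray, the stamp stands on its foot in the middle of the square tray, and the eraser lies flat and lengthwise in the middle of the oblong tray. Begin by setting one of the three down on the empty cork pad, near its middle, and letting go of it there, so that a tray comes free. Never lay the bottle over, and leave the mug, the flat tape roll on the riser and the binder clip where they are.

Things in the scene. Friction and masses are not known exactly. Their poses are not given: they have to be found in the camera images.
- stamp: wooden hand stamp with a turned round knob, 66 mm high, about 60 g. Origin: centre of its underside, z up through the knob, y along the foot's long side. The foot is 32 (x) by 50 (y) mm and 20 mm high, a neck of 18 mm diameter follows up to 34 mm, then the rounded knob, 27 mm across, from 34 to 66 mm: grasp it by the knob, about 50 mm above the underside. At the start it stands in the round tray
- glue_bottle: small white glue bottle with an orange nozzle, 108 mm high, about 120 g, rigid and closed. Origin: centre of its underside, z up. Body 31 (x) by 41 (y) mm up to 70 mm high, nozzle about 22 mm wide above that; grasp the body across its 31 mm (closing along its x). At the start it stands in the oblong tray
- eraser: white eraser in a blue card sleeve, a flat block 23 (x) by 52 (y) by 12 (z) mm, about 30 g. Origin: centre of its underside, y along its length; grasp it across its 23 mm (closing along x). At the start it lies in the square tray
- round_tray: round black desk tray with grey felt, fixed on top of the white riser shelf, whose top is 65 mm above the desk: outside 92 mm across, inside about 80 mm, floor 3 mm and rim 7 mm above the riser. Origin: centre of its underside, z up
- square_tray: square black desk tray with grey felt, fixed on top of the white riser shelf, whose top is 65 mm above the desk: outside 88 by 88 mm, inside 80 by 80 mm, floor 3 mm and rim 7 mm above the riser. Origin: centre of its underside, z up
- oblong_tray: oblong black desk tray with grey felt, fixed on top of the white riser shelf, whose top is 65 mm above the desk: outside 88 (x) by 128 (y) mm, inside 80 by 120 mm, floor 3 mm and rim 7 mm above the riser. Origin: centre of its underside, y along its length, z up
- cork_pad: flat square cork pad, 90 by 90 by 5 mm, fixed to the riser and empty at the start: the free spot. Origin: centre of its underside, z up; things on it stand 5 mm above the riser
- mug: white dotted mug, 93 mm high, bowl 78 mm across, handle towards its -y; stands on the desk to the right of the riser, a bystander. Origin on the desk between bowl and handle: the bowl's axis is 18 mm towards +y of it
- tape_roll: brown roll of adhesive tape lying flat, 100 mm across, 25 mm high, at the near right corner of the riser, a bystander (a thicker roll on the desk at the left is fixed). Origin: centre of its underside
- binder_clip: blue binder clip, 41 (x) by 24 (y) by 39 mm high, on the riser among the trays, a bystander. Origin: centre of its underside
Not all that is in view belongs to the job. Leave any pink look-alike of the eraser alone.

How it is judged (in metres and radians):
On the way:
1. one of the three things is set down on the cork pad (within 25 mm of its middle) and let go (((horizontal distance between stamp and cork_pad below 0.025 m and z of stamp in the frame of cork_pad below 0.012 m and angle between stamp's own z axis and vertical below 0.15 rad and linear speed of stamp below 0.02 m/s and angular speed of stamp below 0.2 rad/s and contact force between the fingers and stamp below 0.1 N) or (horizontal distance between glue_bottle and cork_pad below 0.025 m and z of glue_bottle in the frame of cork_pad below 0.012 m and angle between glue_bottle's own z axis and vertical below 0.15 rad and linear speed of glue_bottle below 0.02 m/s and angular speed of glue_bottle below 0.2 rad/s and contact force between the fingers and glue_bottle below 0.1 N) or (horizontal distance between eraser and cork_pad below 0.025 m and z of eraser in the frame of cork_pad below 0.012 m and angle between eraser's own z axis and vertical below 0.15 rad and linear speed of eraser below 0.02 m/s and angular speed of eraser below 0.2 rad/s and contact force between the fingers and eraser below 0.1 N))), for 0.2 s.
At the end, for the whole second after the job is handed in: the glue bottle upright in the round tray, the stamp upright in the square tray and the eraser flat in the oblong tray, each resting on the tray's floor within 15 mm of its middle (horizontally) and within 0.15 rad of upright, the eraser within 0.3 rad of the tray's length, all at rest (horizontal distance between glue_bottle and round_tray below 0.015 m and z of glue_bottle in the frame of round_tray below 0.009 m and angle between each of glue_bottle, stamp, eraser's own z axis and vertical below 0.15 rad and linear speed of each of glue_bottle, stamp, eraser below 0.02 m/s and angular speed of each of glue_bottle, stamp, eraser below 0.2 rad/s and horizontal distance between stamp and square_tray below 0.015 m and z of stamp in the frame of square_tray below 0.009 m and horizontal distance between eraser and oblong_tray below 0.015 m and z of eraser in the frame of oblong_tray below 0.009 m and angle between the y axis of eraser and the y axis of oblong_tray, either way round below 0.3 rad); the robot touches nothing.
It fails at once if the glue bottle is laid over (tilted by more than 0.9 rad) (angle between glue_bottle's own z axis and vertical above 0.9 rad).
It fails at once if the mug is moved by more than 20 mm (distance of mug from where it was at the start of the episode above 0.02 m).
It fails at once if the tape roll is moved by more than 20 mm (distance of tape_roll from where it was at the start of the episode above 0.02 m).
It fails at once if the binder clip is moved by more than 20 mm (distance of binder_clip from where it was at the start of the episode above 0.02 m).
It also fails if it takes over 99 s, if anything falls off the work surface, if the arm or the gripper's body presses on something with over 40 N, if the wrist force passes 120 N, or if a joint passes its speed limit or range.

## Working session

There is one attempt and no reset: what is moved stays moved. The work goes in short steps, Python scripts to look and compute and a shell command to move; the robot and the scene stay as the last step left them, time stands still between calls to the robot, and variables do not carry over. Pictures are saved under pics/ and viewed, at most 14 in all, crops included, and the job is handed in when it is done.

```bash
mkdir -p pics; cat > h.py <<'E'
import numpy as np, cv2
from plant import bot
def cal(n):
    c=bot.calibration(n); f=200/np.tan(np.radians(c["vertical_fov"])/2); return c,f
def cloud(n,depth):
    """world xyz per pixel (fixed cameras)"""
    c,f=cal(n); R=cv2.Rodrigues(np.array(c["rvec"],float))[0]; t=np.array(c["tvec"],float).ravel()
    v,u=np.mgrid[0:400,0:640]
    p=np.stack([(u-c["cx"])/f*depth,(v-c["cy"])/f*depth,depth],-1)
    return (p-t)@R
def ray(n,u,v,z):
    c,f=cal(n); R=cv2.Rodrigues(np.array(c["rvec"],float))[0]; t=np.array(c["tvec"],float).ravel()
    d=np.array([(u-c["cx"])/f,(v-c["cy"])/f,1])@R; o=-t@R
    return o+d*(z-o[2])/d[2]
def save(n,img): cv2.imwrite(f"pics/{n}.png",cv2.cvtColor(img,cv2.COLOR_RGB2BGR))
E
python3 - <<'E'
from h import *
for n in ("scene","top"):
    i,d=bot.capture(n); save(n+"0",i); np.savez(n+"0",i=i,d=d); print({k:np.round(v,3).tolist() for k,v in bot.calibration(n).items()})
print(bot.get_obs(),bot.grip_point_offset, bot.calibration("wrist"))
E
```

```text
{'vertical_fov': 51.803, 'cx': 322.475, 'cy': 197.274, 'rvec': [2.136, -0.795, 0.371], 'tvec': [-399.388, 296.256, 999.304]}
{'vertical_fov': 47.729, 'cx': 312.14, 'cy': 203.845, 'rvec': [2.098, -2.141, 0.197], 'tvec': [15.366, 554.579, 1171.096]}
{'time': 0.1, 'joint_positions': array([ 1.03800449e+00,  3.42691575e-01,  1.52490370e+00, -1.16086590e-05,
        1.27540169e+00, -1.46031573e-01]), 'dq': array([ 0.00146861, -0.00224544, -0.00412528, -0.00012974, -0.0014644 ,
        0.00159823]), 'tau': array([ 1.69637944e-03, -4.32002807e+01, -2.44694030e+01,  7.20320782e-02,
        5.26177045e-02,  3.28254970e-06]), 'tool_pos': array([197.83998224, 485.91216431, 226.10067263]), 'tcp_rot': array([-3.14020167e+00, -1.93362529e-04,  2.75483564e+00]), 'contact_force': array([ 0.39618348,  0.99766226, -0.29927073]), 'moment': array([0.05423339, 0.03663171, 0.01702932]), 'finger_force': 0.0, 'grip_width': 92.31982009372445} -18.8 {'vertical_fov': 65.70646984690485, 'cx': 322.17935101824867, 'cy': 203.77121771314796, 'tool_from_camera': array([[ 6.30666337e-04, -9.69887546e-01, -2.43552357e-01,
         6.50002420e+01],
       [ 9.99999638e-01,  4.72351489e-04,  7.08423783e-04,
         4.69818820e-01],
       [-5.72049086e-04, -2.43552715e-01,  9.69887492e-01,
        -1.58322829e+02],
       [ 0.00000000e+00,  0.00000000e+00,  0.00000000e+00,
         1.00000000e+00]])}
```

View pics/scene0.png

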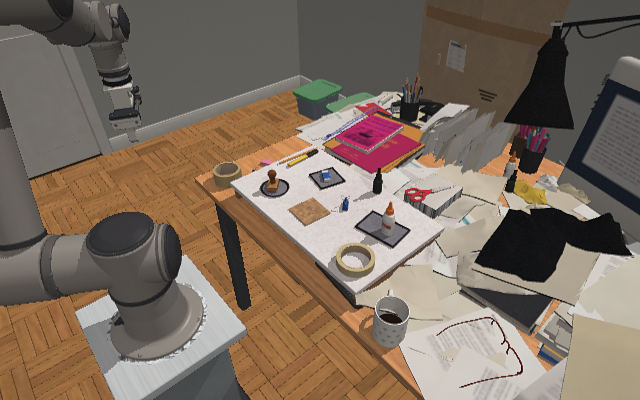

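View pics/top0.png

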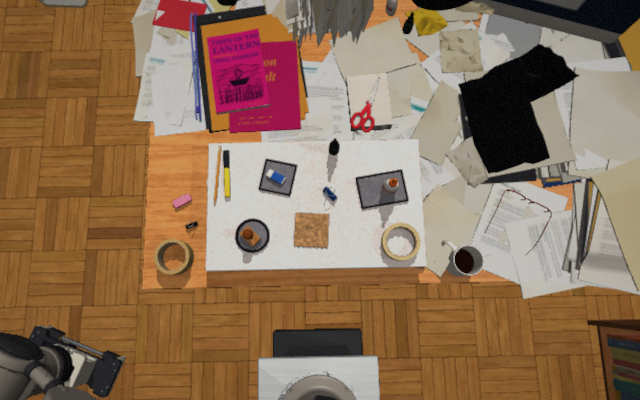

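The top view shows the stamp in the round tray at (250,236), and the blue-sleeved eraser in the square tray at (277,177). The glue bottle is in the oblong tray at (392,184). The cork pad is at (311,230), the clip at (329,193) and the tape roll at (401,242).

Possible mix-ups:
- **Eraser:** the pink look-alike at (182,201) and the small dark-brown thing at (191,226).
- **Glue bottle:** the black bottle at (333,147), and another bottle on the far desk at scene (512,165).
- **Stamp:** nothing similar.

By the description I choose (277,177), (392,184) and (250,236).

```bash
python3 - <<'E'
from h import *
Z=np.load("top0.npz"); i,d=Z["i"],Z["d"]; P=cloud("top",d)
crop=cv2.resize(i[130:275,200:440],None,fx=3.3,fy=3.3,interpolation=cv2.INTER_CUBIC); save("crop0",crop)
roi=np.zeros((400,640),np.uint8); roi[143:266,210:424]=1
hsv=cv2.cvtColor(i,cv2.COLOR_RGB2HSV); g=hsv[...,2]
print("riser z",np.median(P[205:210,255:290,2]), "front/left/right edges", P[262,300],P[200,212],P[200,418])
m=((g<140)|(hsv[...,1]>90)).astype(np.uint8)*roi
cs,_=cv2.findContours(m,cv2.RETR_EXTERNAL,cv2.CHAIN_APPROX_NONE)
for c in cs:
    if cv2.contourArea(c)<25: continue
    (u,v),s,a=cv2.minAreaRect(c)
    pts=np.array([ray("top",x,y,72)[:2] for x,y in c[:,0]],np.float32)
    r=cv2.minAreaRect(pts); print("px",round(u),round(v),"world@72",np.round(r[0],1),np.round(r[1],1),round(r[2],1))
def blob(name,box,cond):
    x0,x1,y0,y1=box; M=np.zeros((400,640),bool); M[y0:y1,x0:x1]=cond[y0:y1,x0:x1]
    q=P[M]; 
    if len(q)==0: print(name,"none"); return
    r=cv2.minAreaRect(q[:,:2].astype(np.float32)); print(name,len(q),"med",np.round(np.median(q,0),1),"max z",round(q[:,2].max(),1),"rect",np.round(r[0],1),np.round(r[1],1),round(r[2],1))
z=P[...,2]
blob("stamp",(233,272,215,255),z>78); blob("stamp knob",(233,272,215,255),z>105)
blob("eraser",(258,298,158,197),(z>77)); blob("bottle",(355,412,165,210),z>80); blob("nozzle",(355,412,165,210),z>150)
blob("bottle body",(355,412,165,210),(z>125)&(z<150))
blob("clip",(318,342,182,206),z>75); blob("tape",(378,424,218,264),z>78); blob("black",(325,345,135,165),z>75); blob("mug",(435,490,235,280),z>50)
blob("lroll",(150,195,235,280),z>15)
E
```

```text
riser z 65.10746823451744 front/left/right edges [398.11545666  38.66919134  67.01678796] [568.51614905 272.65346832  65.87419147] [ 556.53175117 -279.53509088   66.86114919]
px 399 242 world@72 [ 444.5 -223.1] [ 98.3 101.1] 80.1
px 252 236 world@72 [468.7 163.8] [89.8 89.9] 88.8
px 311 230 world@72 [480.2   8.6] [87.6 90.8] 86.3
px 329 194 world@72 [575.7 -41.7] [44.1 21.1] 43.0
px 382 189 world@72 [ 587.2 -183. ] [ 91.8 129.3] 9.5
px 278 177 world@72 [626.   95.6] [88.7 91.6] 77.1
px 226 174 world@72 [640.2 234.9] [131.7  16.4] 1.0
px 217 174 world@72 [638.3 259.3] [  6.1 153.4] 86.2
px 334 150 world@72 [699.3 -58.7] [27.3 39.9] 88.5
stamp 258 med [464.  163.6  89.4] max z 1254.8 rect [409.3  88.4] [245.6  60.3] 44.7
stamp knob 98 med [466.5 165.7 130.3] max z 1254.8 rect [396.1  93. ] [233.8  24.8] 45.9
eraser 146 med [627.   96.5  81. ] max z 1254.8 rect [487.4  62.9] [341.3  80. ] 7.7
bottle 227 med [ 582.1 -195.6  132.9] max z 1254.8 rect [466.9 -97.2] [ 37.9 344.5] 49.5
nozzle 62 med [ 584.8 -198.1  161.9] max z 1254.8 rect [461.8 -99.4] [ 17.9 340.3] 51.1
bottle body 80 med [ 583.5 -194.6  134.3] max z 149.9 rect [ 588.  -199.5] [34.5 22.3] 55.1
clip 74 med [577.2 -44.   83.5] max z 1254.8 rect [457.9 -31. ] [ 33.6 273.7] 83.8
tape 524 med [ 444.2 -222.8   89.3] max z 1254.8 rect [ 381.4 -145.8] [ 97.3 298.8] 39.6
black 133 med [694.1 -56.8 113.6] max z 1254.8 rect [515.2 -35.8] [ 27. 389.] 83.3
mug 700 med [ 391.5 -358.8   71.2] max z 1254.8 rect [ 389.7 -212.8] [ 96.7 435.9] 4.7
lroll 595 med [421.6 382.4  45.4] max z 1254.8 rect [400.1 211.2] [438.6  94. ] 82.2
```

View pics/crop0.png

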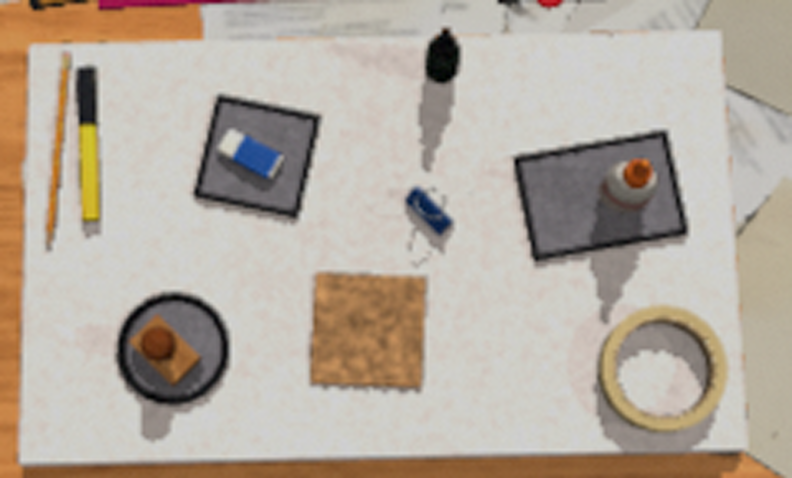

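```bash
python3 -m crank '[[[1,-9.2,-5,0,0],[1,-18.4,-10,0,0],[1,-27.6,-15,0,0],[1,-36.9,-19.8,0,0],[1,-36.9,-19.8,0,0],[1,-36.9,-19.8,0,0],[1,-36.9,-19.8,0,0],[1,-36.9,-19.8,0,0],[1,-36.9,-19.8,0,0],[1,-36.9,-19.8,0,0]]]'
cat >> h.py <<'E'
from scipy.spatial.transform import Rotation as Ro
def wrist(name=None):
    """picture, depth, world xyz per pixel (fisheye)"""
    o=bot.get_obs(); i,d=bot.capture("wrist"); c,f=cal("wrist"); T=np.array(c["tool_from_camera"])
    v,u=np.mgrid[0:400,0:640]; x,y=u-c["cx"],v-c["cy"]; r=np.hypot(x,y)+1e-9; s=np.tan(r/f)/r
    p=np.stack([x*s*d,y*s*d,d],-1)
    p=p@T[:3,:3].T+T[:3,3]; R=Ro.from_euler("xyz",o["tcp_rot"]).as_matrix()
    if name: save(name,i)
    return i,d,p@R.T+o["tool_pos"]
def to(x,y,z,yaw=None):
    """row numbers from here to a TCP target; yaw in degrees"""
    o=bot.get_obs(); R=Ro.from_euler("xyz",o["tcp_rot"]).as_matrix()
    s=R.T@(np.array([x,y,z])-o["tool_pos"])/10; y0=np.degrees(o["tcp_rot"][2])
    t=0 if yaw is None else -((yaw-y0+90)%180-90)
    print("here",np.round(o["tool_pos"],1),"yaw",round(y0,1),"| shift cm",np.round(s,2),"turn",round(t,1))
def rect(name,P,M,zlo,zhi,xy,rad):
    """footprint of the points in a height band near xy"""
    q=P[(P[...,2]>zlo)&(P[...,2]<zhi)&(np.hypot(P[...,0]-xy[0],P[...,1]-xy[1])<rad)&M]
    r=cv2.minAreaRect(q[:,:2].astype(np.float32)); print(name,len(q),"rect",np.round(r[0],1),np.round(r[1],1),"first side at",round(r[2],1),"deg; z med/max",np.round([np.median(q[:,2]),q[:,2].max()],1))
    return r
E
python3 - <<'E'
from h import *
i,d,P=wrist("w1"); np.savez("w1",i=i,P=P)
M=d>0
rect("foot",P,M,82,100,(465,164),45); rect("knob",P,M,103,140,(465,164),45); rect("floor",P,M,66.3,69.5,(468,164),60);rect("rim+",P,M,70,74,(468,164),55)
o=bot.get_obs(); print(o["time"],o["joint_positions"])
Z=np.load("top0.npz"); T=cloud("top",Z["d"]); M=Z["d"]>0
rect("eraser",T,M,76,90,(627,96),40); rect("bottle",T,M,85,137,(585,-195),45); rect("nozzle",T,M,145,185,(585,-195),45)
rect("black",T,M,80,400,(695,-57),45); rect("clip",T,M,72,400,(576,-42),35)
E
```

```text
time: 1.1
tool_pos: [466.4, 161.4, 226.1]
tcp_rot: [-3.141, -0.0, 2.751]
contact_force: [-0.7, 0.1, -0.7]
grip_width: 91.6
finger_force: 0.0
foot 1004 rect [467.5 171.5] [50.5 32.4] first side at 45.2 deg; z med/max [88.2 94.2]
knob 749 rect [467.7 171.1] [25.  26.7] first side at 67.1 deg; z med/max [130.7 134.8]
floor 2802 rect [469.2 164.6] [116.1 117.2] first side at 74.6 deg; z med/max [68.4 69.5]
rim+ 1233 rect [471.  166.2] [88.8 89.8] first side at 67.7 deg; z med/max [71.8 74. ]
1.15 [ 1.80767919e-01  2.84502373e-01  1.60903340e+00  3.33744530e-04
  1.24930283e+00 -1.00063740e+00]
eraser 144 rect [628.6 100. ] [51.8 22.4] first side at 59.0 deg; z med/max [80.4 85.9]
bottle 128 rect [ 586.3 -199.9] [38.8 25.4] first side at 57.3 deg; z med/max [123.2 136.7]
nozzle 54 rect [ 588.3 -201.4] [18.9 16.7] first side at 62.8 deg; z med/max [152.4 178.7]
black 125 rect [697.3 -57.5] [26.7 21.4] first side at 88.1 deg; z med/max [114.2 156.9]
clip 79 rect [580.  -50.6] [37.7 36.3] first side at 20.0 deg; z med/max [ 82.8 107.1]
```

View pics/w1.png

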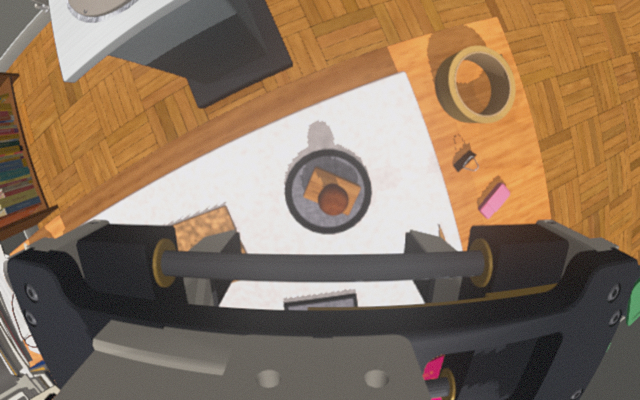

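The wrist view shows the stamp in the round tray at (332,197), with its foot measuring 50.5×32.4 mm and its knob 25–27 mm, as described. The pink eraser at (493,200) is the look-alike. I'll grasp the stamp by its knob.

```bash
python3 -m crank '[[[1,0.26,0.95,1,0],[1,0.26,0.95,5,0],[1,0.26,0.95,9,0],[1,0.26,0.95,11.5,0],[1,0.26,0.95,12.7,0],[1,0.26,0.95,12.7,0],[0,0.26,0.95,12.7,0],[0,0.26,0.95,12.7,0],[0,0.26,0.95,12.7,0],[0,0.26,0.95,12.7,0]]]'
python3 -m crank '[[[0,0,0,0,0],[0,0,0,0,0],[0,0,0,0,0],[0,0,0,0,0],[0,0,0,-1,0],[0,0,0,-2,0],[0,0,0,-4,0],[0,0,0,-5,0],[0,0,0,-5,0],[0,0,0,-5,0]]]'
python3 - <<'E'
from h import *
to(480,8.6,149); o=bot.get_obs(); print(o["grip_width"],o["finger_force"])
E
```

```text
time: 2.15
tool_pos: [466.6, 173.7, 100.4]
tcp_rot: [3.141, 0.001, 2.755]
contact_force: [-0.5, 0.3, 0.1]
grip_width: 64.4
finger_force: 0.0
time: 3.15
tool_pos: [466.2, 173.4, 149.7]
tcp_rot: [3.141, 0.0, 2.755]
contact_force: [0.3, 0.1, -0.8]
grip_width: 24.0
finger_force: 30.0
here [466.2 173.4 149.7] yaw 157.8 | shift cm [ -7.5  -14.74   0.07] turn 0
23.958787942405497 29.999930765479803
```

```bash
python3 -m crank '[[[0,-1.9,-3.7,0,0],[0,-3.8,-7.4,0,0],[0,-5.6,-11,0,0],[0,-7.5,-14.7,0,0],[0,-7.5,-14.7,0,0],[0,-7.5,-14.7,0,0],[0,-7.5,-14.7,2.5,0],[0,-7.5,-14.7,4,0],[0,-7.5,-14.7,4.5,0],[0,-7.5,-14.7,4.5,0]]]'
python3 -c "
from h import *
to(480,8.6,102.5)"
```

```text
time: 4.15
tool_pos: [479.6, 9.5, 105.7]
tcp_rot: [-3.14, -0.0, 2.757]
contact_force: [-6.0, -4.9, 13.0]
grip_width: 24.1
finger_force: 30.0
here [479.6   9.5 105.7] yaw 158.0 | shift cm [-0.07 -0.07  0.32] turn 0
```

```bash
python3 -m crank '[[[0,0,0,-0.1,0],[1,0,0,-0.1,0],[1,0,0,-0.1,0],[1,0,0,-0.1,0],[1,0,0,-0.1,0],[1,0,0,-0.1,0],[1,0,0,-0.1,0],[1,0,0,-3,0],[1,0,0,-7,0],[1,0,0,-11,0]]]'
python3 - <<'E'
from h import *
i,d=bot.capture("top"); T=cloud("top",d); M=d>0
rect("foot",T,M,80,100,(480,9),45); rect("knob",T,M,105,145,(480,9),45)
to(588,-199,240); print(bot.get_obs()["joint_positions"])
save("top1",cv2.resize(i[180:260,260:420],None,fx=4,fy=4))
E
```

```text
time: 5.15
tool_pos: [479.8, 9.0, 215.7]
tcp_rot: [-3.141, -0.001, 2.755]
contact_force: [2.4, -0.8, 0.1]
grip_width: 89.9
finger_force: 0.0
foot 50 rect [472.2   7.2] [33.5 14.7] first side at 44.6 deg; z med/max [88.6 97. ]
knob 1 rect [472.  13.] [0. 0.] first side at 0.0 deg; z med/max [121.7 121.7]
here [483.1   8.7 222.5] yaw 157.8 | shift cm [-17.57 -15.27  -1.61] turn 0
[-1.40940132e-01  2.63153215e-01  1.64948669e+00  1.45982368e-04
  1.21851148e+00 -1.32501235e+00]
```

View pics/top1.png

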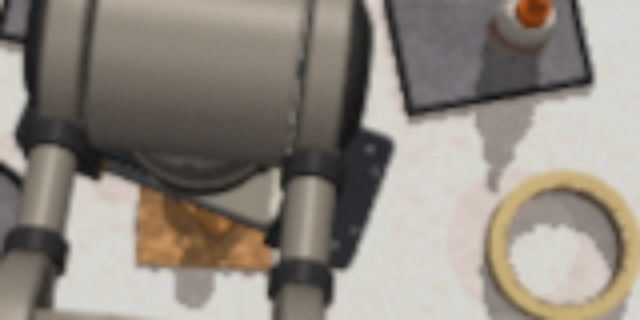

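The arm hides the pad in this view, so I'll check the stamp later with the wrist camera. Next I'll move over the bottle.

```bash
python3 -m crank '[[[1,-2,-2,-1,8],[1,-5,-4,-1.6,16],[1,-8,-7,-1.6,24],[1,-11,-10,-1.6,32],[1,-14,-13,-1.6,40],[1,-17.6,-15.3,-1.6,48],[1,-17.6,-15.3,-1.6,56],[1,-17.6,-15.3,-1.6,64],[1,-17.6,-15.3,-1.6,72],[1,-17.6,-15.3,-1.6,80]]]'
python3 - <<'E'
from h import *
i,d,P=wrist("w2"); M=d>0
rect("body",P,M,90,136,(586,-198),40); rect("shoulder",P,M,128,140,(586,-198),40);rect("nozzle",P,M,148,185,(586,-198),40); rect("oblong rim",P,M,70.5,74.5,(587,-183),80)
i,d=bot.capture("top"); T=cloud("top",d); M=d>0
rect("foot",T,M,80,100,(480,9),45); rect("knob",T,M,105,145,(480,9),45)
o=bot.get_obs(); print(o["time"],o["joint_positions"])
E
```

```text
time: 6.2
tool_pos: [585.5, -199.3, 230.1]
tcp_rot: [-3.141, -0.0, 1.352]
contact_force: [0.1, 0.6, 0.5]
grip_width: 92.1
finger_force: 0.0
body 622 rect [ 589.1 -196.1] [36.8 30.2] first side at 81.6 deg; z med/max [126.6 135.9]
shoulder 349 rect [ 588.5 -197.4] [34.4 26. ] first side at 78.0 deg; z med/max [133.9 139.8]
nozzle 502 rect [ 589.2 -197.3] [18.3 19.2] first side at 78.6 deg; z med/max [153.6 177.3]
oblong rim 1489 rect [ 589.2 -180.8] [ 88.8 128.7] first side at 9.0 deg; z med/max [72.  74.4]
foot 150 rect [483.2   6. ] [48.9 31.8] first side at 44.0 deg; z med/max [89.9 98.2]
knob 90 rect [483.8   6.5] [22.7 25.7] first side at 88.8 deg; z med/max [131.9 139.3]
6.3 [-4.51831309e-01  5.14620048e-01  1.24027551e+00  8.22429427e-05
  1.38719803e+00 -2.38111086e-01]
```

View pics/w2.png

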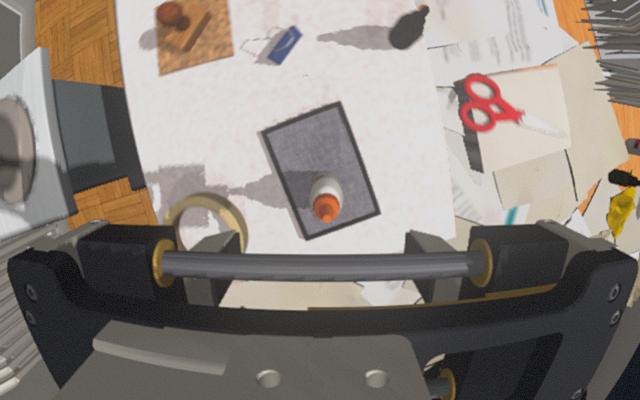

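The stamp is standing on the cork pad at (483,6), within 5 mm of its middle; in this view it's at (180,25). The bottle is in the oblong tray at (327,200). Its yaw isn't clear because one side is hidden, so I'll look at it from straight above.

```bash
python3 -m crank '[[[1,-3,0,0,0],[1,-6.2,0.2,0,0],[1,-6.2,0.2,0,0],[1,-6.2,0.2,0,0],[1,-6.2,0.2,0,0],[1,-6.2,0.2,0,0],[1,-6.2,0.2,0,0],[1,-6.2,0.2,0,0],[1,-6.2,0.2,0,0],[1,-6.2,0.2,0,0]]]'
python3 - <<'E'
from h import *
i,d,P=wrist(); M=d>0
r=rect("body",P,M,85,139,(588,-198),35); rect("shoulder",P,M,120,142,(588,-198),35);rect("shoulder2",P,M,130,142,(588,-198),35);rect("nozzle",P,M,148,185,(588,-198),40)
q=P[M&(P[...,2]>100)&(P[...,2]<142)&(np.hypot(P[...,0]-588,P[...,1]+198)<35)][:,:2]
h=cv2.convexHull(q.astype(np.float32))[:,0]; print(np.round(h).astype(int).tolist()); print(cv2.fitEllipse(h))
save("w3",cv2.resize(i[50:230,220:440],None,fx=3,fy=3,interpolation=cv2.INTER_CUBIC))
E
```

```text
time: 7.3
tool_pos: [574.5, -259.9, 230.7]
tcp_rot: [3.142, -0.0, 1.359]
contact_force: [0.5, 0.0, 0.5]
grip_width: 91.7
finger_force: 0.0
body 661 rect [ 589.1 -198.5] [39.4 30.4] first side at 77.9 deg; z med/max [131.5 139. ]
shoulder 647 rect [ 588.6 -198.4] [39.  29.3] first side at 78.5 deg; z med/max [132.4 141.8]
shoulder2 390 rect [ 588.8 -198.4] [33.6 26. ] first side at 55.7 deg; z med/max [135.  141.8]
nozzle 552 rect [ 588.9 -198.6] [20.2 19.3] first side at 78.5 deg; z med/max [153.1 178. ]
[[605, -193], [603, -187], [599, -181], [598, -180], [597, -180], [589, -178], [588, -179], [581, -183], [578, -186], [577, -188], [575, -191], [573, -200], [573, -204], [574, -206], [574, -208], [575, -211], [577, -214], [582, -217], [583, -217], [585, -218], [586, -218], [589, -218], [591, -217], [594, -216], [595, -215], [597, -213], [600, -209], [602, -207], [604, -202], [604, -201], [604, -199]]
((588.9201049804688, -198.21817016601562), (30.569793701171875, 40.2003173828125), 162.29647827148438)
```

View pics/w3.png

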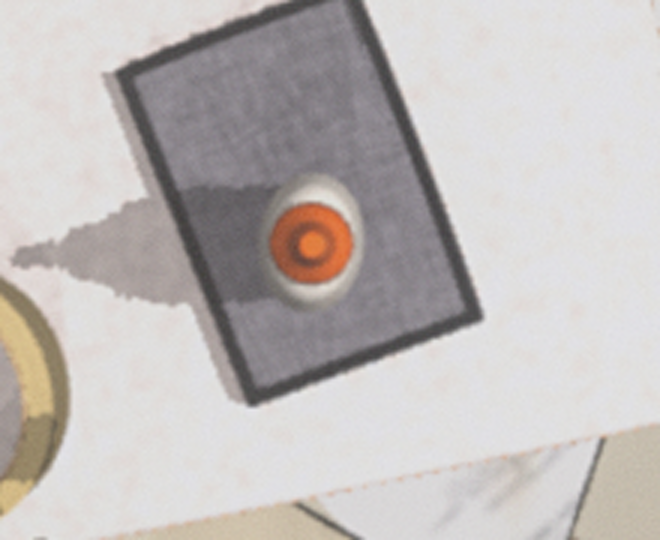

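From above, the bottle's body is a 30.6×40.2 mm ellipse with its long axis at about 74°, centred at (589,-198); its nozzle is at crop pixel (312,243). I'll grasp it across the short axis.

```bash
python3 -c "
from h import *
to(588.9,-198.4,115,75)"
```

```text
here [ 574.5 -260.   230.7] yaw 77.9 | shift cm [ 6.33  0.11 11.57] turn 2.9
```

```bash
python3 -m crank '[[[1,3,0.1,0,2.9],[1,6.3,0.1,0,2.9],[1,6.3,0.1,0,2.9],[1,6.3,0.1,2,2.9],[1,6.3,0.1,5,2.9],[1,6.3,0.1,8,2.9],[1,6.3,0.1,10.5,2.9],[1,6.3,0.1,11.5,2.9],[1,6.3,0.1,11.5,2.9],[1,6.3,0.1,11.5,2.9]]]'
python3 -c "
from h import *
to(588.9,-198.4,115,75)"
```

```text
time: 8.35
tool_pos: [589.4, -199.3, 116.9]
tcp_rot: [3.14, 0.0, 1.308]
contact_force: [0.3, -0.1, 0.4]
grip_width: 92.0
finger_force: 0.0
here [ 589.4 -199.3  116.9] yaw 74.9 | shift cm [ 0.07 -0.07  0.19] turn -0.1
```

```bash
python3 -m crank '[[[0,0,0,0.1,0],[0,0,0,0.1,0],[0,0,0,0.1,0],[0,0,0,0.1,0],[0,0,0,0.1,0],[0,0,0,0.1,0],[0,0,0,0.1,0],[0,0,0,-1,0],[0,0,0,-3,0],[0,0,0,-6,0]]]'
python3 -m crank '[[[0,0,0,-2,0],[0,0,0,-5,0],[0,0,0,-6,0],[0,0,0,-6,0],[0,0,0,-6,0],[0,0,0,-6,0],[0,0,0,-6,0],[0,0,0,-6,0],[0,0,0,-6,0],[0,0,0,-6,0]]]'
python3 -c "
from h import *
to(470,165.5,238); print(bot.get_obs()['joint_positions'])"
```

```text
time: 9.35
tool_pos: [587.9, -198.3, 175.6]
tcp_rot: [-3.139, -0.001, 1.308]
contact_force: [1.5, 0.2, -0.1]
grip_width: 16.3
finger_force: 0.0
time: 10.35
tool_pos: [588.7, -198.7, 235.5]
tcp_rot: [-3.141, -0.0, 1.308]
contact_force: [0.2, -0.3, -0.1]
grip_width: 0.4
finger_force: 0.0
here [ 588.7 -198.7  235.5] yaw 74.9 | shift cm [ 32.09 -20.92  -0.24] turn 0
[-4.48886287e-01  5.17014768e-01  1.22190098e+00  7.39184087e-05
  1.40300565e+00 -1.86069699e-01]
```

The fingers hadn't finished closing before the lift started, so the grasp missed. I'll check the bottle.

```bash
python3 -m crank '[[[1,-3,0,0,0],[1,-6.2,0,0,0],[1,-6.2,0,0,0],[1,-6.2,0,0,0],[1,-6.2,0,0,0],[1,-6.2,0,0,0],[1,-6.2,0,0,0],[1,-6.2,0,0,0],[1,-6.2,0,0,0],[1,-6.2,0,0,0]]]'
python3 - <<'E'
from h import *
i,d,P=wrist(); M=d>0
r=rect("body",P,M,85,139,(588,-198),35); rect("nozzle",P,M,148,185,(588,-198),40); 
q=P[M&(P[...,2]>100)&(P[...,2]<142)&(np.hypot(P[...,0]-588,P[...,1]+198)<35)][:,:2]
h=cv2.convexHull(q.astype(np.float32))[:,0]; print(cv2.fitEllipse(h))
to(588.9,-198.4,115,75)
E
```

```text
time: 11.35
tool_pos: [572.6, -258.5, 235.7]
tcp_rot: [3.142, -0.0, 1.308]
contact_force: [-0.2, -0.7, 0.7]
grip_width: 75.7
finger_force: 0.0
body 624 rect [ 588.8 -198. ] [39.4 29.7] first side at 76.7 deg; z med/max [131.5 138.6]
nozzle 526 rect [ 588.7 -198.6] [19.8 20.1] first side at 35.1 deg; z med/max [153.2 177.6]
((588.873779296875, -198.27488708496094), (30.14855194091797, 40.498138427734375), 163.29420471191406)
here [ 572.6 -258.5  235.7] yaw 74.9 | shift cm [6.230e+00 1.000e-02 1.207e+01] turn -0.1
```

The bottle hasn't moved. I'll try again with a full second to close.

```bash
python3 -m crank '[[[1,3,0,0,0],[1,6.2,0,0,0],[1,6.2,0,0,0],[1,6.2,0,0,0],[1,6.2,0,3,0],[1,6.2,0,6,0],[1,6.2,0,9,0],[1,6.2,0,11,0],[1,6.2,0,12,0],[1,6.2,0,12,0]]]'
python3 -m crank '[[[0,0,0,0.1,0],[0,0,0,0.1,0],[0,0,0,0.1,0],[0,0,0,0.1,0],[0,0,0,0.1,0],[0,0,0,0.1,0],[0,0,0,0.1,0],[0,0,0,0.1,0],[0,0,0,0.1,0],[0,0,0,0.1,0]]]'
```

```text
time: 12.4
tool_pos: [587.9, -199.3, 114.4]
tcp_rot: [-3.139, -0.0, 1.307]
contact_force: [0.3, -0.6, -0.8]
grip_width: 91.5
finger_force: 0.0
time: 13.4
tool_pos: [588.7, -198.7, 114.7]
tcp_rot: [-3.142, -0.0, 1.308]
contact_force: [-0.4, -0.2, 0.7]
grip_width: 28.8
finger_force: 30.0
```

```bash
python3 -m crank '[[[0,0,0,-1,0],[0,0,0,-3,0],[0,0,0,-6,0],[0,0,0,-9,0],[0,0,0,-11,0],[0,0,0,-11,0],[0,0,0,-11,0],[0,0,0,-11,0],[0,0,0,-11,0],[0,0,0,-11,0]]]'
python3 -c "
from h import *
to(470,165.5,225); o=bot.get_obs(); print(o['joint_positions'],o['grip_width'],o['finger_force'])"
```

```text
time: 14.4
tool_pos: [588.3, -198.6, 223.6]
tcp_rot: [-3.14, -0.0, 1.308]
contact_force: [0.0, 0.7, -0.9]
grip_width: 29.1
finger_force: 30.0
here [ 588.3 -198.6  223.6] yaw 74.9 | shift cm [ 32.08 -20.89  -0.09] turn 0
[-4.48897629e-01  5.24595525e-01  1.24180321e+00  9.29436344e-05
  1.37719010e+00 -1.86037190e-01] 29.133098999118275 29.999837642535567
```

```bash
python3 -m crank '[[[0,2,-1.3,0,0],[0,6,-3.9,0,0],[0,10,-6.5,0,0],[0,14,-9.1,0,0],[0,18,-11.7,0,0],[0,22,-14.3,0,0],[0,26,-16.9,0,0],[0,30,-19.5,0,0],[0,32.1,-20.9,0,0],[0,32.1,-20.9,0,0]]]'
python3 -c "
from h import *
to(470.5,165.5,117.5); o=bot.get_obs(); print(o['grip_width'],o['finger_force'])"
```

```text
time: 15.4
tool_pos: [468.9, 168.4, 224.6]
tcp_rot: [-3.141, -0.001, 1.312]
contact_force: [0.0, 0.0, -1.3]
grip_width: 28.7
finger_force: 30.0
here [468.9 168.4 224.6] yaw 75.2 | shift cm [-0.25  0.24 10.71] turn 0
28.696681376185214 30.00017565151211
```

```bash
python3 -m crank '[[[0,-0.2,0.2,1,0],[0,-0.2,0.2,4,0],[0,-0.2,0.2,7,0],[0,-0.2,0.2,9,0],[0,-0.2,0.2,10,0],[0,-0.2,0.2,10.4,0],[0,-0.2,0.2,10.6,0],[0,-0.2,0.2,10.7,0],[0,-0.2,0.2,10.7,0],[0,-0.2,0.2,10.7,0]]]'
python3 -c "
from h import *
to(470.5,165.5,116)"
```

```text
time: 16.4
tool_pos: [472.1, 163.2, 118.4]
tcp_rot: [3.14, -0.001, 1.308]
contact_force: [-0.8, 0.4, -0.7]
grip_width: 28.5
finger_force: 30.0
here [472.1 163.2 118.4] yaw 74.9 | shift cm [ 0.18 -0.21  0.24] turn 0
```

```bash
python3 -m crank '[[[0,0,0,0.15,0],[0,0,0,0.3,0],[0,0,0,0.35,0],[0,0,0,0.35,0],[0,0,0,0.35,0],[0,0,0,0.35,0],[0,0,0,0.35,0],[0,0,0,0.35,0],[0,0,0,0.35,0],[0,0,0,0.35,0]]]'
python3 -m crank '[[[1,0,0,0,0],[1,0,0,0,0],[1,0,0,0,0],[1,0,0,0,0],[1,0,0,0,0],[1,0,0,0,0],[1,0,0,0,0],[1,0,0,-2,0],[1,0,0,-6,0],[1,0,0,-11,0]]]'
python3 -c "
from h import *
to(628.6,100,225); print(bot.get_obs()['joint_positions'])"
```

```text
time: 17.4
tool_pos: [471.8, 163.2, 114.6]
tcp_rot: [3.141, -0.0, 1.308]
contact_force: [-0.7, -0.3, 5.1]
grip_width: 28.6
finger_force: 30.0
time: 18.4
tool_pos: [470.5, 162.8, 224.0]
tcp_rot: [-3.138, 0.002, 1.308]
contact_force: [1.1, 0.0, 0.4]
grip_width: 91.6
finger_force: 0.0
here [470.5 162.8 224. ] yaw 74.9 | shift cm [-1.96 16.9  -0.17] turn 0
[1.79111457e-01 2.97297621e-01 1.59719030e+00 6.47671976e-05
 1.25154589e+00 4.42050176e-01]
```

```bash
python3 -m crank '[[[1,-1,2,0,3],[1,-3,5.5,0,8],[1,-5,9.2,0,16],[1,-7,13,0,16],[1,-8.2,15.1,0,16],[1,-8.2,15.1,0,16],[1,-8.2,15.1,0,16],[1,-8.2,15.1,0,16],[1,-8.2,15.1,0,16],[1,-8.2,15.1,0,16]]]'
python3 - <<'E'
from h import *
i,d,P=wrist("w4"); M=d>0
r=rect("eraser",P,M,75,84,(628,100),40); rect("square rim",P,M,70.5,74.5,(627,96),68)
rect("bottle",P,M,85,139,(471,165),40);rect("nozzle",P,M,148,185,(471,165),40)
(x,y),(a,b),t=r; L=(t if a>b else t+90); print("long at",L); to(x,y,72.5,L)
to(x,y,72.5,L)
E
```

```text
time: 19.4
tool_pos: [595.8, 45.5, 224.6]
tcp_rot: [3.141, -0.0, 1.03]
contact_force: [0.6, 0.7, -0.9]
grip_width: 91.7
finger_force: 0.0
eraser 1226 rect [628.2 104.6] [51.3 22.4] first side at 59.2 deg; z med/max [80.7 83.1]
square rim 1313 rect [628.2  98.8] [89.  88.8] first side at 76.7 deg; z med/max [72.  74.3]
bottle 1289 rect [476.9 161. ] [40.8 21.9] first side at 66.1 deg; z med/max [120.4 138.9]
nozzle 463 rect [473.9 162.7] [20.5 18. ] first side at 75.5 deg; z med/max [155.3 177.5]
long at 59.207828521728516
here [595.9  45.4 224.6] yaw 59.0 | shift cm [ 6.74 -0.29 15.21] turn -0.2
here [595.9  45.4 224.6] yaw 59.0 | shift cm [ 6.74 -0.29 15.21] turn -0.2
```

View pics/w4.png

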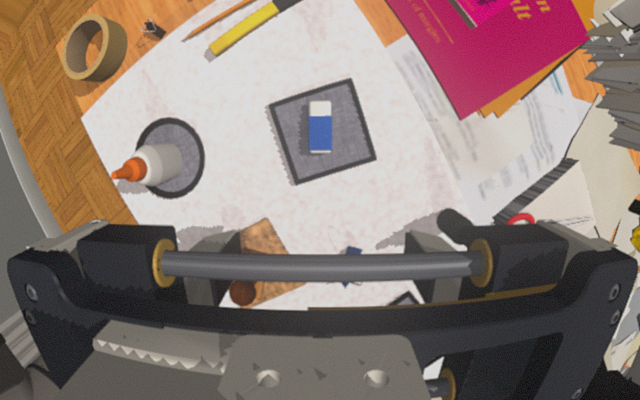

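The eraser is at pixel (320,125) in the square tray and measures 51.3×22.4 mm, so it's the right one. The bottle is upright in the round tray at (165,165).

```bash
python3 -m crank '[[[0.35,3,-0.2,0,0],[0.35,6.7,-0.3,0,0],[0.35,6.7,-0.3,3,0],[0.35,6.7,-0.3,7,0],[0.35,6.7,-0.3,11,0],[0.35,6.7,-0.3,13,0],[0.35,6.7,-0.3,14,0],[0.35,6.7,-0.3,14,0],[0.35,6.7,-0.3,14,0],[0.35,6.7,-0.3,14,0]]]'
python3 -c "
from h import *
to(628.2,104.6,71.8,59.2)"
```

```text
time: 20.45
tool_pos: [629.3, 103.7, 86.1]
tcp_rot: [3.139, -0.002, 1.029]
contact_force: [1.5, -0.4, 0.9]
grip_width: 32.2
finger_force: 0.0
here [629.3 103.7  86.1] yaw 58.9 | shift cm [ 0.02 -0.14  1.43] turn -0.3
```

```bash
python3 -m crank '[[[0.35,0,-0.1,0.7,0],[0.35,0,-0.1,1.2,0],[0.35,0,-0.1,1.4,0],[0.35,0,-0.1,1.4,0],[0,0,-0.1,1.4,0],[0,0,-0.1,1.4,0],[0,0,-0.1,1.4,0],[0,0,-0.1,1.4,0],[0,0,-0.1,1.4,0],[0,0,-0.1,1.4,0]]]'
```

```text
time: 21.45
tool_pos: [627.5, 104.2, 70.4]
tcp_rot: [3.141, -0.0, 1.029]
contact_force: [-0.3, -0.6, -0.7]
grip_width: 21.7
finger_force: 30.0
```

```bash
python3 -m crank '[[[0,0,0,-1,0],[0,0,0,-4,0],[0,0,0,-8,0],[0,0,0,-10,0],[0,0,0,-10,0],[0,0,0,-10,0],[0,0,0,-10,0],[0,0,0,-10,0],[0,0,0,-10,0],[0,0,0,-10,0]]]'
python3 -c "
from h import *
to(589,-181,171,99); o=bot.get_obs(); print(o['joint_positions'],o['grip_width'],o['finger_force'])"
```

```text
time: 22.45
tool_pos: [627.1, 104.1, 169.5]
tcp_rot: [-3.141, 0.001, 1.029]
contact_force: [-0.4, -0.5, -2.0]
grip_width: 21.5
finger_force: 30.0
here [627.1 104.1 169.5] yaw 58.9 | shift cm [-26.39  11.45  -0.14] turn -40.1
[4.40258876e-02 5.91141094e-01 1.27678122e+00 6.85221185e-05
 1.27485715e+00 5.86159865e-01] 21.525333784785214 29.99970316886902
```

```bash
python3 -m crank '[[[0,-3,1.3,0,-4],[0,-7,3,0,-10],[0,-11,4.8,0,-16],[0,-15,6.5,0,-22],[0,-19,8.3,0,-28],[0,-23,10,0,-34],[0,-26.4,11.5,0,-40],[0,-26.4,11.5,0,-40],[0,-26.4,11.5,0,-40],[0,-26.4,11.5,0,-40]]]'
python3 -c "
from h import *
to(589,-181,72,99)"
```

```text
time: 23.45
tool_pos: [589.7, -180.4, 170.0]
tcp_rot: [-3.141, -0.001, 1.727]
contact_force: [-0.5, 0.9, -1.0]
grip_width: 21.5
finger_force: 30.0
here [ 589.7 -180.4  170. ] yaw 98.9 | shift cm [-0.06 -0.08  9.8 ] turn -0.1
```

```bash
python3 -m crank '[[[0,0,0,2,0],[0,0,0,6,0],[0,0,0,8.5,0],[0,0,0,9.4,0],[0,0,0,9.8,0],[0,0,0,9.8,0],[0,0,0,9.8,0],[0,0,0,9.8,0],[0,0,0,9.8,0],[0,0,0,9.8,0]]]'
python3 -m crank '[[[0,0,0,0,0],[0.35,0,0,0,0],[0.35,0,0,0,0],[0.35,0,0,0,0],[0.35,0,0,0,0],[0.35,0,0,0,0],[0.35,0,0,-2,0],[0.35,0,0,-6,0],[0.8,0,0,-11,0],[0.8,0,0,-15.5,0]]]'
python3 -c "
from h import *
to(483.5,6,225)"
```

```text
time: 24.45
tool_pos: [589.9, -181.5, 72.8]
tcp_rot: [3.141, 0.0, 1.727]
contact_force: [0.1, 0.3, -0.1]
grip_width: 21.8
finger_force: 30.0
time: 25.45
tool_pos: [589.5, -181.3, 229.3]
tcp_rot: [3.141, 0.0, 1.727]
contact_force: [0.8, -0.7, -0.5]
grip_width: 43.5
finger_force: 0.0
here [ 589.5 -181.3  229.3] yaw 98.9 | shift cm [20.15 -7.56  0.42] turn 0
```

```bash
python3 -m crank '[[[1,3,-1.6,0,0],[1,7,-3.9,0,0],[1,11,-6,0,0],[1,13.7,-7.6,0,0],[1,13.7,-7.6,0,0],[1,13.7,-7.6,0,0],[1,13.7,-7.6,0,0],[1,13.7,-7.6,0,0],[1,13.7,-7.6,0,0],[1,13.7,-7.6,0,0]]]'
python3 - <<'E'
from h import *
i,d,P=wrist("w5"); M=d>0
rect("foot",P,M,82,100,(482,8),45); rect("knob",P,M,105,145,(482,8),40); rect("cork",P,M,68.5,72,(481,8),70)
i,d=bot.capture("top"); T=cloud("top",d); M=d>0; save("top2",cv2.resize(i[130:275,200:440],None,fx=3.3,fy=3.3))
rect("eraser",T,M,76,90,(588,-182),50); rect("nozzle",T,M,148,185,(470,165),40)
E
```

```text
time: 26.45
tool_pos: [493.5, -58.3, 226.9]
tcp_rot: [-3.141, -0.0, 1.726]
contact_force: [-0.0, 0.3, -0.5]
grip_width: 91.8
finger_force: 0.0
foot 941 rect [482.7   9.8] [50.5 32.7] first side at 44.5 deg; z med/max [90.2 92.2]
knob 808 rect [482.7   9.8] [25.8 26.2] first side at 9.4 deg; z med/max [132.8 137.4]
cork 5794 rect [482.8  10.5] [90.6 90.2] first side at 86.3 deg; z med/max [70.3 72. ]
  return _methods._mean(a, axis=axis, dtype=dtype,
  ret = ret.dtype.type(ret / rcount)
Traceback (most recent call last):
  File "h.py", line 34, in rect
    r=cv2.minAreaRect(q[:,:2].astype(np.float32)); print(name,len(q),"rect",np.round(r[0],1),np.round(r[1],1),"first side at",round(r[2],1),"deg; z med/max",np.round([np.median(q[:,2]),q[:,2].max()],1))
                                                                                                                                                                                         ~~~~~~~~~~^^
ValueError: zero-size array to reduction operation maximum which has no identity
```

View pics/top2.png

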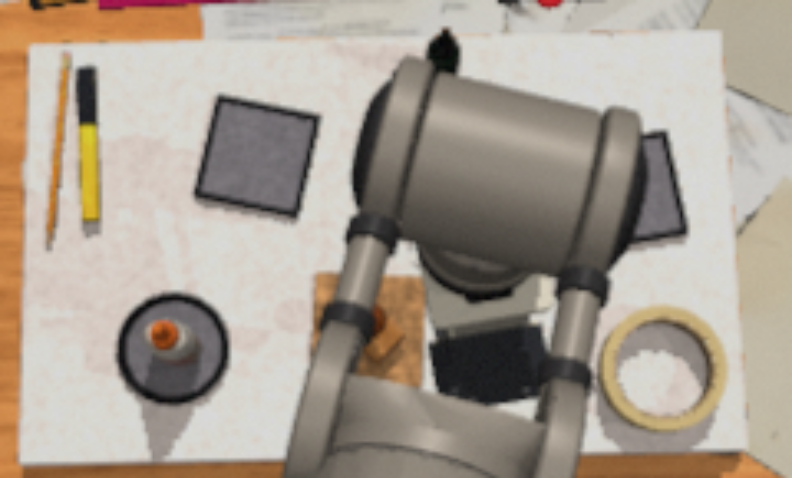

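The stamp is upright on the pad at (482.7,9.8), the square tray is empty, and the bottle is in the round tray at crop (165,335). The eraser is hidden by the arm, so I'll check it later. Next I'll fetch the stamp.

```bash
python3 -m crank '[[[1,3,0,0,0],[1,6.9,0,0,0],[1,6.9,0,0,0],[1,6.9,0,3,0],[1,6.9,0,7,0],[1,6.9,0,10,0],[1,6.9,0,12,0],[1,6.9,0,12.5,0],[1,6.9,0,12.5,0],[0,6.9,0,12.5,0]]]'
python3 -m crank '[[[0,0,0,0,0],[0,0,0,0,0],[0,0,0,0,0],[0,0,0,0,0],[0,0,0,0,0],[0,0,0,0,0],[0,0,0,0,0],[0,0,0,0,0],[0,0,0,0,0],[0,0,0,0,0]]]'
python3 -m crank '[[[0,0,0,-1,0],[0,0,0,-3,0],[0,0,0,-6,0],[0,0,0,-8,0],[0,0,0,-8,0],[0,0,0,-8,0],[0,0,0,-8,0],[0,0,0,-8,0],[0,0,0,-8,0],[0,0,0,-8,0]]]'
python3 -c "
from h import *
to(628.2,98.8,181); print(bot.get_obs()['joint_positions'])"
```

```text
time: 27.55
tool_pos: [483.5, 10.0, 103.2]
tcp_rot: [3.14, 0.001, 1.727]
contact_force: [0.3, 1.0, 0.4]
grip_width: 87.5
finger_force: 0.0
time: 28.55
tool_pos: [482.5, 10.4, 102.2]
tcp_rot: [-3.142, -0.0, 1.727]
contact_force: [-0.2, 0.1, -0.8]
grip_width: 24.0
finger_force: 30.0
time: 29.55
tool_pos: [482.3, 10.4, 181.7]
tcp_rot: [-3.141, -0.0, 1.727]
contact_force: [-0.6, -1.0, 0.6]
grip_width: 23.9
finger_force: 30.0
here [482.3  10.4 181.7] yaw 98.9 | shift cm [ 6.47 15.78  0.06] turn 0
[-1.37582522e-01  3.09208684e-01  1.70639046e+00  1.13489539e-04
  1.12704146e+00 -2.93596661e-01]
```

```bash
python3 -m crank '[[[0,1,2.4,0,0],[0,2.5,6,0,0],[0,4,9.8,0,0],[0,5.5,13.5,0,0],[0,6.5,15.8,0,0],[0,6.5,15.8,0,0],[0,6.5,15.8,0,0],[0,6.5,15.8,3,0],[0,6.5,15.8,6,0],[0,6.5,15.8,7.5,0]]]'
python3 -m crank '[[[0,0,0,0.2,0],[0,0,0,0.4,0],[0,0,0,0.4,0],[0,0,0,0.4,0],[0,0,0,0.4,0],[0,0,0,0.4,0],[0,0,0,0.4,0],[0,0,0,0.4,0],[0,0,0,0.4,0],[0,0,0,0.4,0]]]'
python3 -c "
from h import *
to(628.2,98.8,101)"
```

```text
time: 30.55
tool_pos: [626.1, 98.2, 104.8]
tcp_rot: [-3.137, -0.0, 1.726]
contact_force: [-0.4, 0.0, -0.9]
grip_width: 23.8
finger_force: 30.0
time: 31.55
tool_pos: [628.5, 99.1, 103.2]
tcp_rot: [-3.142, -0.0, 1.727]
contact_force: [-0.6, 0.5, -1.3]
grip_width: 24.2
finger_force: 30.0
here [628.5  99.1 103.2] yaw 98.9 | shift cm [-0.03 -0.04  0.22] turn 0
```

Down another 3 mm onto the felt, then release and rise.

```bash
python3 -m crank '[[[0,0,0,0.1,0],[0,0,0,0.2,0],[0,0,0,0.25,0],[0,0,0,0.3,0],[0,0,0,0.3,0],[0,0,0,0.3,0],[0,0,0,0.3,0],[0,0,0,0.3,0],[0,0,0,0.3,0],[0,0,0,0.3,0]]]'
python3 -m crank '[[[1,0,0,0,0],[1,0,0,0,0],[1,0,0,0,0],[1,0,0,0,0],[1,0,0,0,0],[1,0,0,0,0],[1,0,0,0,0],[1,0,0,-3,0],[1,0,0,-8,0],[1,0,0,-13,0]]]'
python3 -c "
from h import *
to(540,-20,260)"
```

```text
time: 32.55
tool_pos: [628.6, 99.1, 100.2]
tcp_rot: [3.142, -0.0, 1.727]
contact_force: [-0.9, -0.2, 0.2]
grip_width: 23.8
finger_force: 30.0
time: 33.55
tool_pos: [628.0, 99.1, 231.1]
tcp_rot: [-3.14, -0.0, 1.727]
contact_force: [0.9, 0.0, 0.8]
grip_width: 91.3
finger_force: 0.0
here [628.   99.1 231.1] yaw 98.9 | shift cm [-10.39 -10.54  -2.88] turn 0
```

```bash
python3 -m crank '[[[1,3,-2,-3,0],[1,6,-4.5,-7,0],[1,10,-7,-7,0],[1,14,-10,-7,0],[1,18,-13,-7,0],[1,22,-16,-7,0],[1,26.4,-18.9,-7,0],[1,26.4,-18.9,-7,0],[1,26.4,-18.9,-7,0],[1,26.4,-18.9,-7,0]]]'
python3 - <<'E'
from h import *
i,d=bot.capture("top"); T=cloud("top",d); M=d>0; save("top3",cv2.resize(i[130:275,200:440],None,fx=3.3,fy=3.3))
for a in [("eraser",76,90,(588,-182),50),("oblong",70,74.5,(588,-182),85),("foot",82,100,(627,97),45),("knob",105,145,(627,97),45),("square",70,74.5,(627,97),66),("nozzle",148,185,(470,165),40),("round",70,74.5,(470,165),55),("clip",72,140,(576,-42),35),("tape",80,100,(444,-222),70),("black",80,400,(695,-57),45)]:
    try: rect(a[0],T,M,*a[1:])
    except Exception as e: print(a[0],"hidden")
E
```

```text
time: 34.55
tool_pos: [401.5, 329.9, 300.2]
tcp_rot: [3.141, 0.0, 1.726]
contact_force: [0.7, -0.6, 0.6]
grip_width: 91.3
finger_force: 0.0
eraser 162 rect [ 586.2 -184.6] [74.5 53.4] first side at 14.3 deg; z med/max [80.2 87.1]
oblong 451 rect [ 583.5 -181.6] [165.1 134.5] first side at 79.8 deg; z med/max [71.4 74.5]
foot 143 rect [629.4  95.1] [50.8 32. ] first side at 44.4 deg; z med/max [87.9 97.7]
knob 85 rect [628.4  94.4] [23.3 25.3] first side at 43.5 deg; z med/max [129.8 138.3]
square 273 rect [631.9  90.3] [113.9 115.9] first side at 4.5 deg; z med/max [71.4 74.4]
nozzle 47 rect [472.3 159. ] [17.8 17.2] first side at 44.4 deg; z med/max [154.9 180. ]
round 220 rect [470.5 168.7] [88.6 99.6] first side at 7.9 deg; z med/max [71.5 74.5]
clip 76 rect [578.4 -44.5] [37.8 22.8] first side at 20.7 deg; z med/max [ 81.8 105.7]
tape 501 rect [ 445.6 -223.7] [97.2 97.8] first side at 43.5 deg; z med/max [88.9 98.1]
black 125 rect [696.9 -57.3] [26.8 20.8] first side at 86.6 deg; z med/max [115.  159.8]
```

View pics/top3.png

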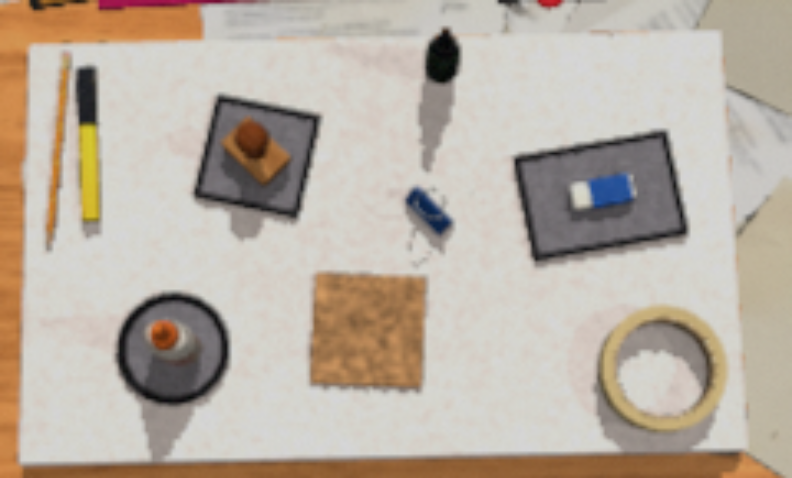

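The eraser lies lengthwise at crop (602,190), the stamp stands at (256,150) and the bottle is upright at (170,342). Each is within about 6 mm of its tray's middle. The clip and tape roll haven't moved, and the gripper is clear.

```bash
python3 -c "
from plant import bot
print(bot.close_job())"
```

```text
the job is handed in; nothing more can be done
None
```

The job is handed in, with no verdict shown: by the last camera check, the glue bottle stands upright in the round tray, the stamp on its foot in the square tray (after its stop on the cork pad), and the eraser lies lengthwise in the oblong tray, each within about 6 mm of its tray's middle.

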